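# Hold the ignition lock on start

## Task

Bench-test the ignition lock on the index stand: turn the stand's turntable by its upright handle post, anticlockwise seen from above, until it clicks into its detent and the lock has come out from under the overhanging head (up to a quarter turn). Then take the key with the rectangular bow out of the wooden block, push it fully home in the lock past its sticky pins (wiggle it if it catches), turn it a quarter clockwise to the stop against the return spring and finish while still gripping it and holding it turned, with the turntable still in its detent. Leave the round-bow key in the block and everything else on the bench where it is.

Things in the scene. Friction and masses are not known exactly. Their poses are not given: they have to be found in the camera images.
- stand: Fixed index stand. Origin on the bench under the turntable's vertical axis, z up. A base plate 12 mm thick (x -115 to +185 mm, y +-90 mm) carries a steel turntable, a disc of 220 mm diameter with its top 40 mm above the bench. A column on the +x side (x 142 to 178 mm) carries the overhanging head.
- head (a point): Near edge, mid thickness, of the stand's fixed aluminium head plate, 45 mm from the turntable's axis towards the stand's +x; the plate runs from here to x = 180 mm, 100 mm wide in y, 101 to 115 mm above the bench (a small cap to 121 mm). It overhangs the lock at the start.
- turntable (a joint): Turntable angle about the stand's +z, rad, growing anticlockwise seen from above; turns from -0.1 to 1.95, starts between 0 and 0.4. At 0 the lock lies towards the stand's +x under the head. Detent at 1.571: lock on the stand's +y side, post on its -y side.
- detent (a point): Spring plunger at the turntable's rim, a 12 mm steel ball that drops between two bumps at the detent. The post needs about 2 N to turn the table and 6 to 8 N over the bump just before the detent (at about 1.45 rad); it then snaps in and stays when released. Past about 1.69 rad it climbs out at the other side.
- handle (a point): Point on the axis of the turntable's upright black handle post, 35 mm above the disc (75 mm above the bench), 88 mm from the turntable's axis, opposite the lock. The post is a round rod of 18 mm diameter, 55 mm high above the disc; pinch it from above, it may turn between the fingers. z up; x points to the turntable's axis.
- lock_mouth (a point): Centre of the keyway's mouth in the top of the lock's brass plug, 65 mm from the turntable's axis, 85 mm above the bench, z up. The keyway is a vertical slot 13.6 mm along this x by 6.6 mm along y, 31 mm deep, with a 2 mm lead-in chamfer. The frame turns with the plug; at plug angle 0 its x is radial to the turntable. The plug (34 mm across) sits in a tube of 45 mm diameter, rim 1.5 mm lower.
- pins (a point): Middle of the keyway, 14 mm below its mouth. Two sticky pins stand 3.3 mm into the slot from its two narrow ends, 10 and 18 mm below the mouth. Each gives way sideways with stiff friction (about 6 N) and then stays back: the key catches at each and goes on with a push of roughly 8 to 14 N; wiggling it 1 mm along the slot's x eases them back.
- plug (a joint): Angle of the lock's plug, rad, growing clockwise seen from above: 0 at rest, hard stop at 1.571 (a quarter turn). A return spring, about 0.02 N m at 0 and 0.1 N m at the stop, turns it back when let go. The key has about 0.13 rad of play in the slot, so the key itself has to turn about 1.7 rad to bring the plug to the stop.
- key: The key to use, 50 g: black rectangular bow 30 mm wide (x), 10 mm thick (y), 42 mm high; flat steel blade below, 12 (x) x 5 (y) x 28 mm, round tip. Origin at the centre of the bow's underside (shoulder), z up. Stands in the block, shoulder on its top. Same after half a turn, fits both ways. Grip across the thickness. Home: shoulder on the plug, origin at the mouth.
- spare_key: The other key, to be left alone: black round bow (disc of 42 mm diameter, 10 mm thick in y), blade 16 mm wide, too wide for the lock. Stands in the block's other slot, 66 mm from the first key. Same origin and axes as the key.
- key_block: Fixed wooden block 50 (x) x 130 (y) x 36 mm with two slots at y = -33 and +33 mm, each 17.8 mm along y by 6.8 mm along x, 32 mm deep; the keys' bow widths run along the block's y. Either key may be in either slot. Origin under its centre.
- brake_lever: Bystander: cast aluminium brake lever lying flat, about 190 x 30 x 16 mm; origin on its underside near the middle, z up.
- mirror: Bystander: chrome mirror housing lying on its back, 55 x 130 x 42 mm plus a stalk 70 mm long along its -y; origin under the housing's centre.
- mug: Bystander: white ceramic mug, 82 mm across, 92 mm high, pencils in it up to 155 mm high; origin under its centre, handle at its +y.
- plug_gauge: Bystander: steel spark plug gauge lying flat, 85 x 18 x 12 mm with thin fanned blades; origin under its centre.

How it is judged:
By the outcome, as a careful person would: the job done as asked, in the order asked, and still so for the second after the job is handed in, while the arm keeps its last pose, push and grip.
It also fails if it takes over 70 s, if anything falls off the work surface, if the arm or the gripper's body presses on something with over 40 N, if the wrist force passes 120 N, or if a joint passes its speed limit or range.

## Robot

A 6-joint arm with a two-finger parallel gripper is mounted at the origin on the work surface. World frame = base frame: x ahead of the robot, y to its left, z up, the work surface at z = 0. Lengths are in m, angles in rad, forces in N, time in s.
With the tool pointing down it reaches from about 0.35 to 0.8 m from the base axis. Payload 7.3 kg.
Tool frame: the origin (TCP) lies midway between the tips of the shut fingers; the grasp point (between the pads) lies ctrl.grasp_offset behind it (ctrl.grasp_offset is the distance from the TCP to the grasp point, in m); z points along the fingers, y is the direction in which the jaws open and shut (so a half turn about z gives the same grasp; the last joint's range is limited). The gripper opens to 85 mm and grips with 20 to 120 N. Pads are 22 mm wide; open, the fingers measure 114 mm over their backs; the gripper's body (76 mm by 85 mm) begins 54 mm behind the grasp point. The pads swing forward as they close: fully open they stand 13 mm farther back than shut.
Start: joints at [-1.451, 0.342, 1.524, -0, 1.275, -0.146], TCP at [0.138, -0.507, 0.231] pointing down, gripper open.
Joint ranges: [-2.53, 2.53], [-0.77, 2.02], [0.04, 2.7], [-1, 4.14], [0.28, 2.66], [-3.11, 3.11]. Speed limits (rad/s): [2.57, 2.57, 3.14, 3.14, 3.14, 3.14].

## Interface

Orientations are given as a unit quaternion [w, x, y, z].
In Python, from rig import ctrl gives the robot as it stands.
- The arm moves only by the tool move_arm, never from a script. Its argument "plan" is one flat list of numbers, 5 for each row, row after row: the shift along the tool's x, y, z in m, then the turn about the tool's z in rad, then the opening in per cent of the stroke, from 0 (shut) to 100 (fully open). A call has 1 to 10 rows; each row shifts and turns the commanded pose from where the row before left it, along the tool's axes as they then stand; what a row does not reach is not made up. A row lasts 1/8 s, in which the tool goes at most 62.5 mm and 10.7 degrees, less where a joint would pass 70% of its speed; a pose out of reach is approached as far as the arm can. A call is refused whole if a number of a shift passes 0.0625 or a number of a turn 0.188, either way. A call with a gripper value outside its range is refused whole. The fingers move at their own pace and stop on an object; the grip force is fixed at half the most. Time passes only in rows, so rows that do not move let the fingers close. It gives the time, the measured TCP pose, the force and the opening at its end, in the units of the state.
- ctrl.sense(): the state, without advancing time (a new reading comes with each control period).
- ctrl.camera(name): name is "scene" or "side" or "wrist"; returns (picture, depth): 480x640x3 uint8, red, green, blue; 480x640 float32, m along the optical axis (not along the pixel's ray), 0 where there is no reading.
- ctrl.camera_info(name): a dict with "K" (3x3 intrinsics, pixels), "rvec" (rotation vector, rad) and "tvec" (3), from world to camera coordinates, as OpenCV has them. Camera axes: x right, y down, z forward; pixel columns grow to the right and rows downward; lengths in m; the calibration is good to about 2 mm. A picture is of the moment at which its call begins: read the wrist's pose just before it. camera_info takes no time and is no camera call; for the wrist camera it gives the pose at the moment of the call.
- ctrl.hand_in(): hands the job in, once; it reports no verdict.
The state is a dict: "clock": time; "joint_positions": joint angles; "qd": joint speeds; "tau": joint torques, N m; "tool_pos": TCP position; "tool_rot": TCP orientation; "force": force on the tool from outside, world axes, zero at the start; "wrist_torque": the same for the moment, N m; "finger_gap": finger opening in m.
Only numpy, scipy, OpenCV 4.12 (cv2) and the standard library are available. Lean on these libraries where they do the work, as an engineer would, in place of code of your own. Each camera call takes 0.05 s, during which the arm holds its last target.

## Working session

There is one attempt and no reset: what is moved stays moved. The work goes in short steps, Python scripts to look and compute and a tool call to move; the robot and the scene stay as the last step left them, time stands still between calls to the robot, and variables do not carry over. Pictures are saved under pics/ and viewed, and the job is handed in when it is done.

Besides the shell and the picture viewer there is one more tool, called after "Request:" as name(argument=value, ...), one argument or row to a line, values as JSON. move_arm: Moves the arm, as the interface text tells. Its arguments: {"type":"object","properties":{"plan":{"type":"array","items":{"type":"number"}}},"required":["plan"]}

```bash
mkdir -p pics; ls; cat > h.py <<'E'
import numpy as np, cv2
from rig import ctrl
from scipy.spatial.transform import Rotation as R
def info(n):
    i=ctrl.camera_info(n); return np.array(i["K"]),cv2.Rodrigues(np.array(i["rvec"],float))[0],np.array(i["tvec"],float).ravel()
def ray(n,u,v,z):
    K,Rm,t=info(n); d=Rm.T@np.linalg.solve(K,[u,v,1.]); o=-Rm.T@t
    return o+d*(z-o[2])/d[2]
def cloud(n,depth):
    K,Rm,t=info(n); v,u=np.mgrid[:480,:640]
    p=np.stack([(u-K[0,2])/K[0,0]*depth,(v-K[1,2])/K[1,1]*depth,depth],-1)
    return (p-t)@Rm
def proj(n,P):
    K,Rm,t=info(n); q=K@(Rm@np.array(P,float)+t); return q[:2]/q[2]
def save(n,name):
    im,d=ctrl.camera(n); cv2.imwrite(f"pics/{name}.png",im[:,:,::-1]); np.save(f"pics/{name}.npy",d); return im,d
E
python3 - <<'E'
from h import *
for n in("scene","side","wrist"):
    K,Rm,t=info(n); print(n,-Rm.T@t,Rm[2],K[0,0]); save(n,n+"0")
s=ctrl.sense(); print(s, ctrl.grasp_offset)
E
```

```text
pics
scene [ 1.11376462 -0.39706196  1.02422095] [-0.47192263  0.33500408 -0.81551291] 479.38541458013
side [0.3094085  0.67482246 0.5360893 ] [ 0.31282531 -0.80244026 -0.50816332] 433.04330622561906
wrist [ 0.21624068 -0.48608406  0.37321809] [-0.30392197 -0.08122274 -0.94922827] 337.3819056010749
{'clock': 0.15, 'joint_positions': array([-1.45100862e+00,  3.42564995e-01,  1.52475628e+00, -1.50741048e-05,
        1.27536895e+00, -1.45979545e-01]), 'qd': array([-1.97240244e-03, -2.69673393e-03, -1.72977313e-03, -5.73897242e-06,
        1.78386719e-04, -3.24621647e-03]), 'tau': array([ 1.64395129e-03, -4.33906746e+01, -2.46145910e+01, -1.35792043e-04,
        5.73845871e-03, -6.06452808e-07]), 'tool_pos': array([ 0.13788562, -0.50628724,  0.23079882]), 'tool_rot': array([-5.48833837e-04,  9.91183515e-01,  1.32495054e-01, -2.20496690e-08]), 'force': array([ 0.07749458,  0.29892278, -0.2855497 ]), 'wrist_torque': array([0.04012455, 0.01871734, 0.01515065]), 'finger_gap': 0.08541085649387307} 0.0187
```

View pics/scene0.png

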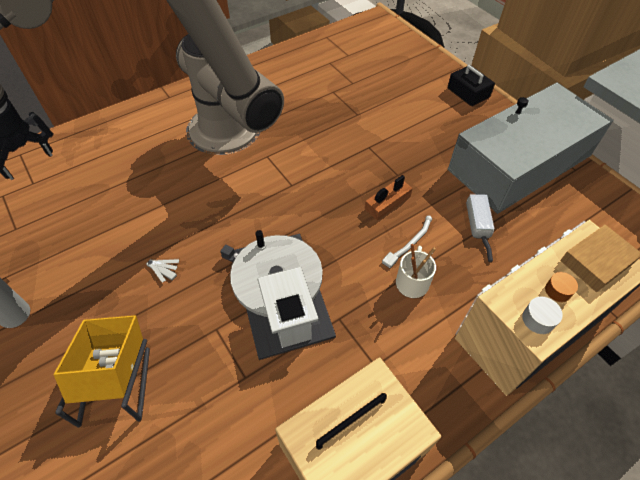

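View pics/side0.png

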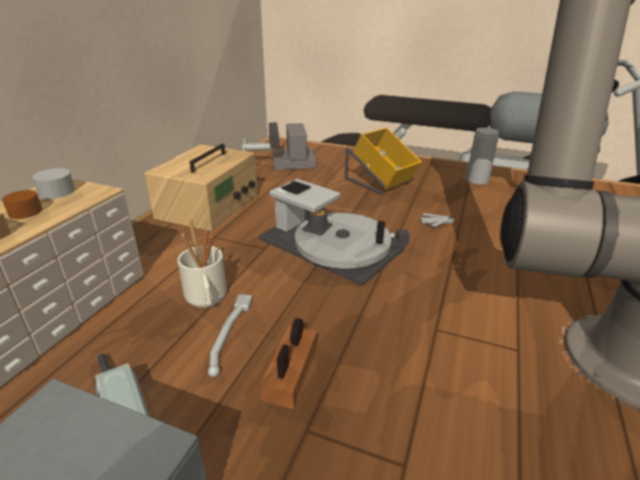

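View pics/wrist0.png

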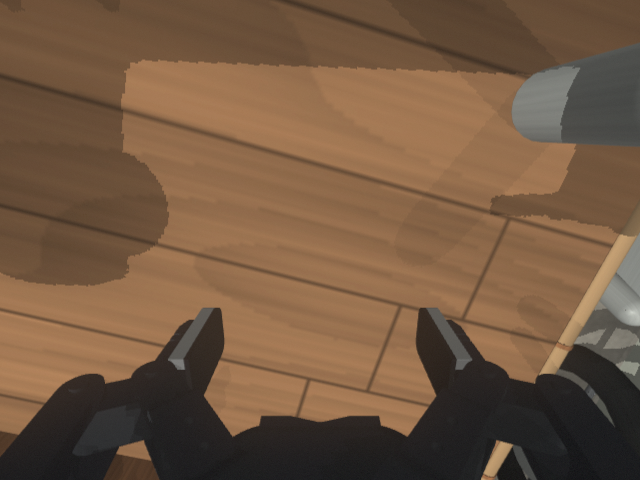

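The scene view shows the turntable disc at about (276,274), the black post at (260,238), the head plate at (288,300) and the key block at (388,197). The side view shows the two bows at (283,360) and (297,332), with the lock under the head at about (318,218). Next I'll zoom in and measure.

```bash
python3 - <<'E'
from h import *
a=cv2.imread("pics/scene0.png"); b=cv2.imread("pics/side0.png")
cv2.imwrite("pics/z1.png",np.hstack([cv2.resize(a[220:360,215:345],(390,420),interpolation=2),cv2.resize(a[165:225,355:420],(400,420),interpolation=2)]))
cv2.imwrite("pics/z2.png",np.hstack([cv2.resize(b[170:290,250:420],(510,360),interpolation=2),cv2.resize(b[310:410,255:325],(252,360),interpolation=2)]))
d=np.load("pics/scene0.npy"); P=cloud("scene",d)
x,y,z=P[...,0],P[...,1],P[...,2]
v,u=np.mgrid[:480,:640]
roi=(u>215)&(u<345)&(v>220)&(v<360)
m=roi&(abs(z-.04)<.004); print("disc",m.sum(),x[m].min(),x[m].max(),y[m].min(),y[m].max())
cs,_=cv2.findContours(m.astype(np.uint8),0,1); 
# circle fit with known R on boundary farthest points
from scipy.optimize import least_squares
pts=P[m][:,:2]
# for R-known: center minimizing excess of points outside
mm=cv2.morphologyEx(m.astype(np.uint8),3,np.ones((3,3)))
cs,_=cv2.findContours(m.astype(np.uint8),0,1); c=max(cs,key=len)[:,0]; e=P[c[:,1],c[:,0],:2]
f=least_squares(lambda q:np.hypot(e[:,0]-q[0],e[:,1]-q[1])-.11,[e[:,0].mean(),e[:,1].mean()],loss="cauchy",f_scale=.002)
print("disc centre",f.x,np.median(abs(f.fun)))
m=roi&(abs(z-.115)<.004); print("head",m.sum(),P[m].mean(0)); print(cv2.minAreaRect((P[m][:,:2]*1000).astype(np.float32)),cv2.boxPoints(cv2.minAreaRect((P[m][:,:2]*1000).astype(np.float32))))
m=roi&(z>.07)&(z<.1)&(v<255); print("post",m.sum(),np.median(P[m],0),z[m].max())
m=roi&(z>.088)&(z<.1)&(v<255); print("posttop",m.sum(),P[m].mean(0))
m=roi&(abs(z-.012)<.003);r=cv2.minAreaRect((P[m][:,:2]*1000).astype(np.float32));print("base",r)
roi=(u>355)&(u<420)&(v>165)&(v<225)
m=roi&(abs(z-.036)<.005); r=cv2.minAreaRect((P[m][:,:2]*1000).astype(np.float32));print("block",m.sum(),P[m].mean(0),r)
im=a.astype(int); k=roi&(im.sum(2)<150)&(z>.04)
print("keys",k.sum()); n,l,st,ce=cv2.connectedComponentsWithStats(k.astype(np.uint8))
for i in range(1,n):
  if st[i,4]>20: q=P[l==i]; print(st[i],ce[i],q.mean(0),q.min(0),q.max(0))
E
```

```text
disc 3727 0.4237417642444055 0.742451657640536 -0.2559172859508253 -0.036695835976831015
disc centre [ 0.56465645 -0.14641476] 0.0034637215461761767
head 2137 [ 0.67038247 -0.17956516  0.1145799 ]
((671.3793334960938, -179.17889404296875), (99.7718505859375, 135.95912170410156), 73.14752197265625) [[ 591.8569  -207.21458]
 [ 721.9771  -246.6303 ]
 [ 750.9018  -151.1432 ]
 [ 620.78156 -111.72749]]
post 72 [ 0.48098077 -0.13882982  0.09158866] 0.09703252811498107
posttop 44 [ 0.47775292 -0.13813343  0.09333794]
base ((593.6441040039062, -169.11282348632812), (205.90554809570312, 302.4927673339844), 73.19368743896484)
block 500 [0.52822354 0.22927708 0.03527173] ((521.8856811523438, 235.153564453125), (53.20957946777344, 133.92189025878906), 5.92570686340332)
keys 232
[393 175  12  16 109] [398.51376147 182.69724771] [0.52091439 0.26407788 0.06298025] [0.51129565 0.25197466 0.04021346] [0.52639271 0.28229671 0.08062708]
[375 188  13  15 123] [381.01626016 194.81300813] [0.5279827  0.19870273 0.06292123] [0.52005456 0.18167508 0.04075861] [0.53282239 0.22304249 0.07922274]
```

View pics/z1.png

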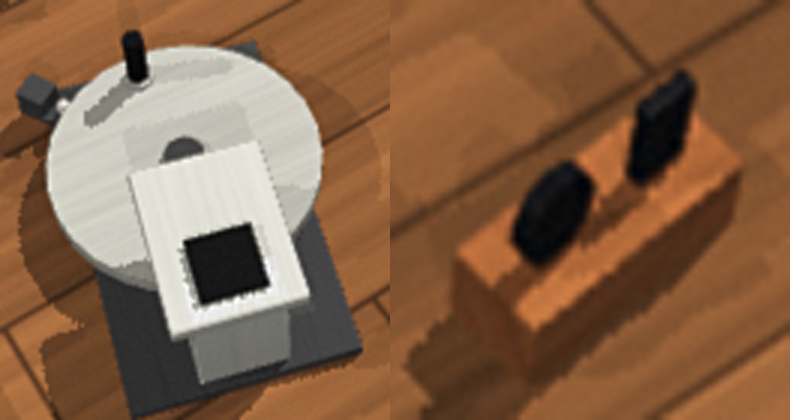

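View pics/z2.png

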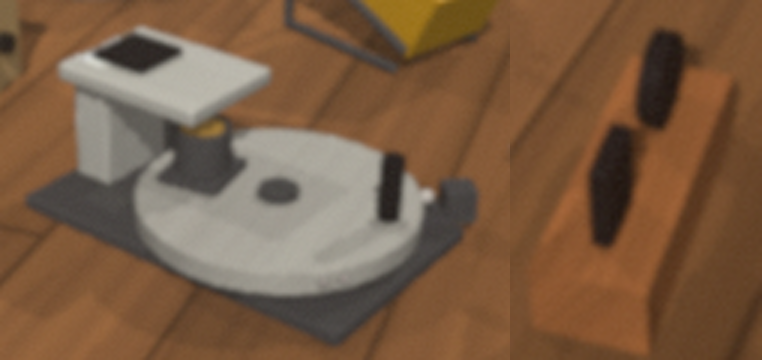

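Both views agree on the layout:
- **Stand:** the axis is at about (0.564, -0.1465). The head rectangle gives the same axis, with yaw ≈ -0.294.
- **Turntable:** the post is at about (0.476, -0.138), so the turntable angle is about 0.2 rad.
- **Keys:** the rectangular key is the one at block +y, at about (0.521, 0.264).

I'll check the detent housing and work out the approach to the post.

```bash
python3 - <<'E'
from h import *
d=np.load("pics/scene0.npy"); P=cloud("scene",d)
q=P[240:263,215:240].reshape(-1,3); q=q[q[:,2]>.03]; print(len(q),np.median(q,0),q.min(0),q.max(0))
for n in("scene",):
  for p in([.4764,-.138,.095],[.4764,-.138,.04],[.564,-.1465,.04]): print(proj(n,p),proj("side",p))
# top / bottom of post via both views
print(ray("scene",259.3,232.5,.095), ray("side",380.5,222,.095), ray("side",379.5,241.5,.04))
S=np.array([.564,-.1465]);th=-.294-np.pi/2
print("end",S+.088*np.array([np.cos(th),np.sin(th)]))
E
```

```text
159 [ 0.44703029 -0.21060301  0.03914288] [ 0.42182984 -0.39706196  0.03022823] [ 1.11376462 -0.193135    1.02422095]
[258.48946726 232.63833084] [381.25399877 221.76772535]
[260.74011437 245.63387331] [379.14063761 243.67993651]
[276.11860608 272.32917949] [342.72256889 234.32237927]
[ 0.47712904 -0.13619396  0.095     ] [ 0.47763842 -0.13635781  0.095     ] [ 0.47800535 -0.14743958  0.04      ]
end [ 0.5384991  -0.23072413]
```

```bash
cat >> h.py <<'E'
def yaw():
    s=ctrl.sense(); r=R.from_quat(np.roll(s["tool_rot"],-1)).as_matrix(); return np.arctan2(r[1,1],r[0,1])
def go(x,y,z,psi=None):
    s=ctrl.sense(); p=s["tool_pos"]; r=R.from_quat(np.roll(s["tool_rot"],-1)).as_matrix()
    d=r.T@(np.array([x,y,z])-p); ps=yaw()
    print("at",p.round(4),"psi",round(ps,4),"tool shift",d.round(4),"turn",None if psi is None else round(-(((psi-ps)+np.pi)%(2*np.pi)-np.pi),4))
E
python3 -c "
from h import *
go(.477,-.137,.16,-1.666)"
```

```text
at [ 0.1379 -0.5063  0.2308] psi -1.305 tool shift [ 0.4242 -0.2672  0.0712] turn 0.361
```

Request:
move_arm(
  plan=[0.0424,-0.0267,0,0,100,0.0424,-0.0267,0,0,100,0.0424,-0.0267,0,0,100,0.0424,-0.0267,0,0,100,0.0424,-0.0267,0,0,100,0.0424,-0.0267,0,0,100,0.0424,-0.0267,0,0,100,0.0424,-0.0267,0.0,0.12,100,0,0,0.035,0.12,100,0,0,0.036,0.12,100],
)

```text
clock: 1.4
tool_pos: [0.4097, -0.2107, 0.1596]
tool_rot: [0.0, 0.999, -0.048, 0.0]
force: [0.4, 1.2, -0.0]
finger_gap: 0.0849
```

```bash
python3 -c "
from h import *
go(.477,-.137,.16,-1.666)
save('wrist','w1')"
```

```text
at [ 0.4097 -0.2107  0.1596] psi -1.6669 tool shift [ 0.06   -0.0798 -0.0004] turn -0.0009
```

View pics/w1.png

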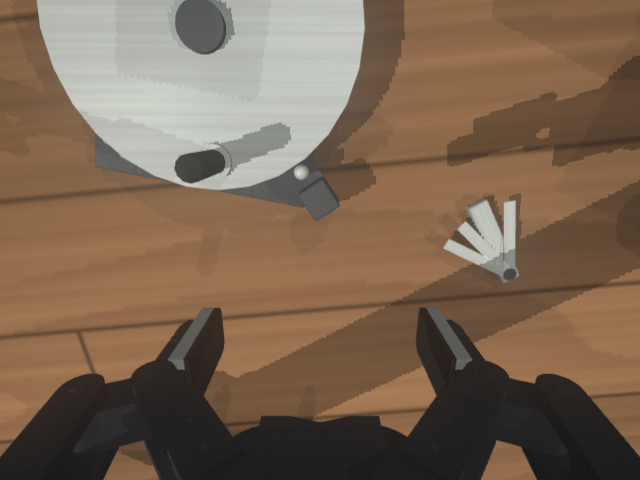

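The wrist view shows the post, with its top end at about (186,167) and its base ring at (215,160). The hub is at (200,25) and the detent ball at (301,173). I'll cast rays for these.

```bash
python3 -c "
from h import *
print(ray('wrist',186,167,.095),ray('wrist',214,161,.04),ray('wrist',203,27,.047),ray('wrist',301,173,.04))
print(proj('wrist',[.477,-.137,.095]),proj('wrist',[.477,-.137,.04]))
im=cv2.imread('pics/w1.png');cv2.imwrite('pics/w1z.png',cv2.resize(im[110:230,140:350],None,fx=3.5,fy=3.5))
go(.477,-.137,.16,-1.666)"
```

```text
[ 0.47549533 -0.13778474  0.095     ] [ 0.47410735 -0.13743372  0.04      ] [ 0.55811636 -0.14950487  0.047     ] [ 0.45886905 -0.20084377  0.04      ]
[184.10825048 164.53784711] [212.64265387 157.08209458]
at [ 0.4071 -0.2093  0.1551] psi -1.6725 tool shift [ 0.0622 -0.079  -0.005 ] turn -0.0065
```

View pics/w1z.png

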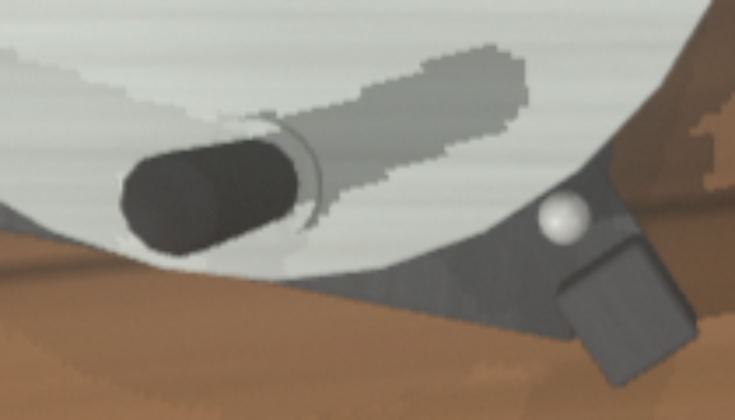

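The post reads (0.476, -0.1375), which matches the earlier value. I'll move over it and descend.

Request:
move_arm(
  plan=[0.021,-0.0265,0,0,100,0.02,-0.0265,0,0,100,0.02,-0.0265,0,0,100,0,0,0,0,100,0,0,0,0,100],
)

```text
clock: 2.08
tool_pos: [0.477, -0.1382, 0.1605]
tool_rot: [0.0, 0.999, -0.046, -0.0]
force: [-0.2, 0.3, 0.4]
finger_gap: 0.0858
```

```bash
python3 -c "
from h import *
go(.4762,-.1375,.056,-1.666)"
```

```text
at [ 0.477  -0.1382  0.1605] psi -1.6637 tool shift [-0.0008 -0.0007  0.1045] turn 0.0023
```

Request:
move_arm(
  plan=[0,0,0.035,0,100,0,0,0.035,0,100,0,0,0.033,0,100,0,0,0,0,60,0,0,0,0,30,0,0,0,0,10,0,0,0,0,5,0,0,0,0,0,0,0,0,0,0],
)

```text
clock: 3.2
tool_pos: [0.4779, -0.1383, 0.0587]
tool_rot: [0.001, 0.999, -0.047, 0.001]
force: [-1.5, -0.2, 6.3]
finger_gap: 0.0164
```

```bash
python3 -c "
from h import *
save('wrist','w2');s=ctrl.sense();print(s['force'],s['finger_gap'],s['wrist_torque'])
a,_=save('side','s2')
cv2.imwrite('pics/s2z.png',cv2.resize(a[100:300,250:470,::-1],None,fx=2.7,fy=2.7))"
```

```text
[-1.69317182 -0.05546285  5.15564834] 0.01639774385277709 [0.15385893 0.17356176 0.05105788]
```

View pics/w2.png

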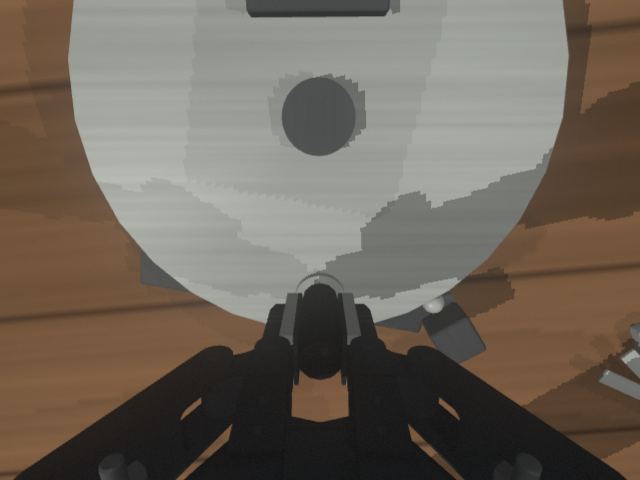

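View pics/s2z.png

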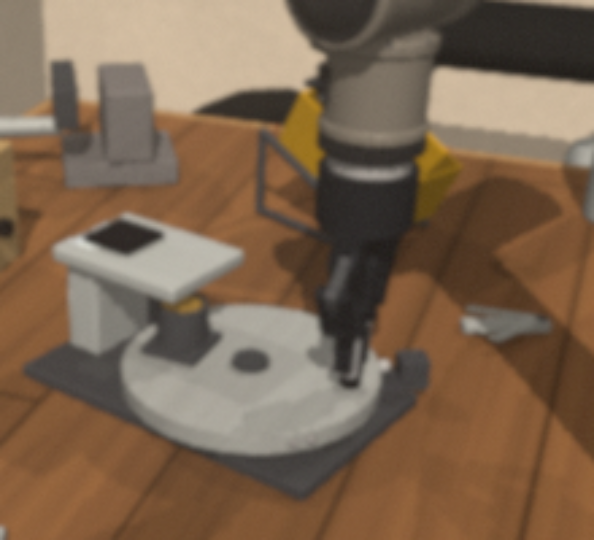

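The post is centred between the pads at (319,330) and the hub at (319,117) lies straight along tool x. The grip is good, so I'll start the orbit.

Request:
move_arm(
  plan=[0.0002,0.0044,0,-0.05,0,0.0004,0.0087,0,-0.1,0,0.0004,0.0087,0,-0.1,0,0.0004,0.0087,0,-0.1,0,0.0004,0.0087,0,-0.1,0,0.0004,0.0087,0,-0.1,0],
)

```text
clock: 4.05
tool_pos: [0.4868, -0.1846, 0.0587]
tool_rot: [0.0, 0.974, 0.228, 0.001]
force: [3.4, 3.8, 5.4]
finger_gap: 0.0167
```

```bash
cat >> h.py <<'E'
def tab():
    s=ctrl.sense();p=s["tool_pos"];S=np.array([.564,-.1465]);d=p[:2]-S
    print("r",np.hypot(*d),"theta",(np.arctan2(d[1],d[0])+.294-np.pi)%(2*np.pi),"psi-theta-based",(yaw()+np.pi+.294-np.pi/2)%(2*np.pi),"F",s["force"].round(1),"gap",s["finger_gap"],s["wrist_torque"].round(2))
E
python3 -c "
from h import *
tab()"
```

```text
r 0.08614451255362018 theta 0.7527070317593187 psi-theta-based 0.7530341009778625 F [3.4 3.8 5.4] gap 0.016691456336347096 [ 0.73 -0.34 -0.01]
```

Request:
move_arm(
  plan=[0.0004,0.0087,0,-0.1,0,0.0004,0.0087,0,-0.1,0,0.0004,0.0087,0,-0.1,0,0.0004,0.0087,0,-0.1,0,0.0004,0.0087,0,-0.1,0,0.0004,0.0087,0,-0.1,0],
)

```text
clock: 4.8
tool_pos: [0.522, -0.2216, 0.0587]
tool_rot: [0.0, 0.863, 0.505, 0.001]
force: [1.4, 6.3, 5.5]
finger_gap: 0.0167
```

```bash
python3 -c "
from h import *
tab()"
```

```text
r 0.08598794094558705 theta 1.3549564567608252 psi-theta-based 1.3529589353325986 F [1.4 6.3 5.5] gap 0.01672068782518244 [ 1.05 -0.24 -0.08]
```

Request:
move_arm(
  plan=[0.0002,0.0044,0,-0.05,0,0.0002,0.0044,0,-0.05,0,0.0002,0.0044,0,-0.05,0,0.0002,0.0044,0,-0.05,0,0.0001,0.0017,0,-0.02,0,0,0,0,0,0],
)

```text
clock: 5.55
tool_pos: [0.5396, -0.2289, 0.0587]
tool_rot: [0.001, 0.803, 0.596, 0.001]
force: [0.9, 4.4, 6.6]
finger_gap: 0.0162
```

```bash
python3 -c "
from h import *
tab()
a,_=save('scene','c3');b,_=save('side','s3'); save('wrist','w3')
cv2.imwrite('pics/c3z.png',np.hstack([cv2.resize(a[210:350,205:335,::-1],(390,420)),cv2.resize(b[170:290,270:410,::-1],(410,420))]))"
```

```text
r 0.08593528205487398 theta 1.576883134771104 psi-theta-based 1.5701691352651208 F [0.9 4.4 6.6] gap 0.016197328356142623 [0.68 0.01 0.08]
```

View pics/c3z.png

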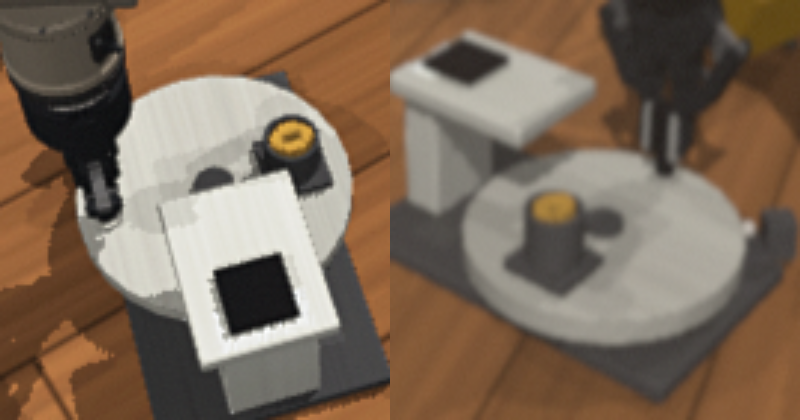

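View pics/w3.png

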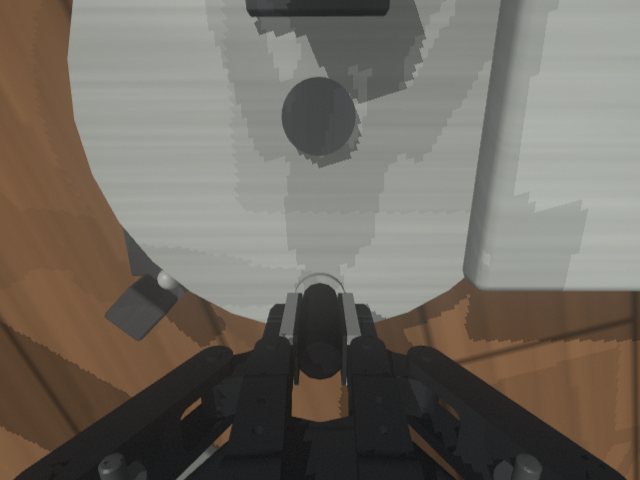

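The lock is now clear of the head, with the brass plug visible in both views, and the remaining tangential force is about zero. I'll release partway, rise and verify.

Request:
move_arm(
  plan=[0,0,0,0,20,0,0,0,0,40,0,0,0,0,45,0,0,-0.03,0,45,0,0,-0.06,0,45,0,0,-0.06,0,45,0,0,-0.02,0,45,0,0,0,0,45],
)

```text
clock: 6.7
tool_pos: [0.5393, -0.23, 0.2289]
tool_rot: [0.002, 0.803, 0.595, 0.001]
force: [0.4, -0.8, 0.5]
finger_gap: 0.0382
```

```bash
python3 -c "
from h import *
tab()
a,_=save('scene','c4');b,_=save('side','s4'); save('wrist','w4')
go(.545,-.13,.23)
cv2.imwrite('pics/c4z.png',np.hstack([cv2.resize(a[210:350,205:335,::-1],(390,420)),cv2.resize(b[170:290,270:410,::-1],(410,420))]))"
```

```text
r 0.08705120248956358 theta 1.5771547230308416 psi-theta-based 1.5695346201003049 F [ 0.4 -0.8  0.5] gap 0.03816381556524454 [ 0.01 -0.03  0.01]
at [ 0.538  -0.2291  0.2254] psi -0.2952 tool shift [ 0.0969 -0.0222 -0.0045] turn None
```

View pics/c4z.png

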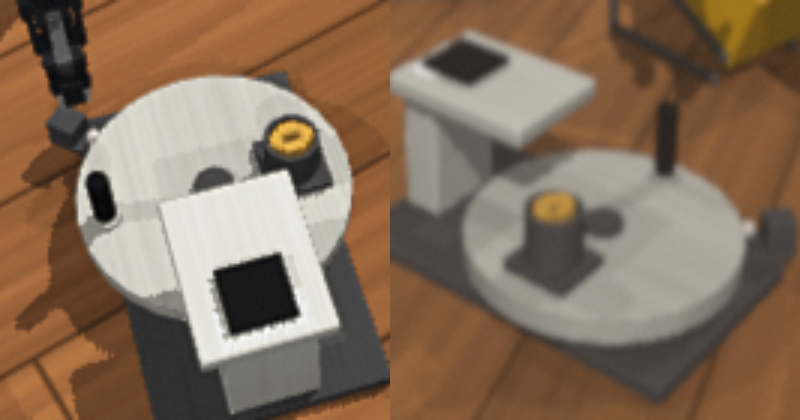

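View pics/w4.png

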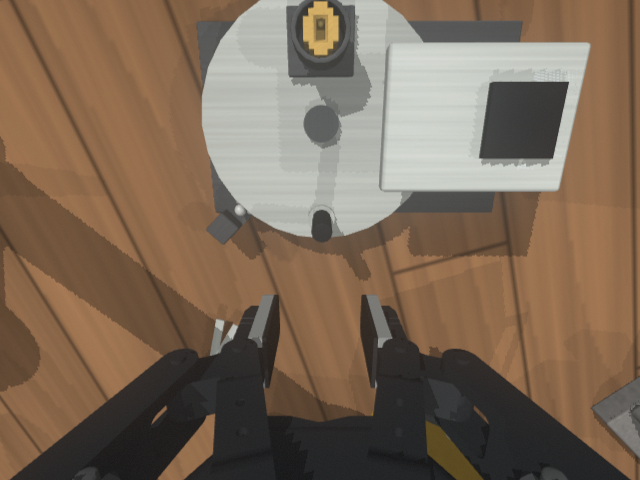

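The post is on the stand's -y side and the lock on its +y side. The keyway slot in the plug is visible at (321,25) in the wrist view. I'll move the camera over it to measure the lock and stand angles.

Request:
move_arm(
  plan=[0.035,0,0,0,45,0.045,0,0,0,45,0.03,0,0,0,45,0,0,0,0,45,0,0,0,0,45],
)

```text
clock: 7.48
tool_pos: [0.5703, -0.1246, 0.2261]
tool_rot: [-0.001, 0.803, 0.596, -0.001]
force: [-0.8, 0.5, 0.4]
finger_gap: 0.0382
```

```bash
python3 -c "
from h import *
s=ctrl.sense();print(s['tool_pos'],s['qd'].round(3))
im,d=save('wrist','w5');np.save('pics/w5P.npy',cloud('wrist',d))
K,Rm,t=info('wrist');np.savez('pics/w5i.npz',K=K,R=Rm,t=t)
cv2.imwrite('pics/w5z.png',im[:,:,::-1])"
```

```text
[ 0.57029161 -0.12458845  0.22607094] [-0.018 -0.007 -0.007 -0.002  0.001  0.001]
```

View pics/w5.png

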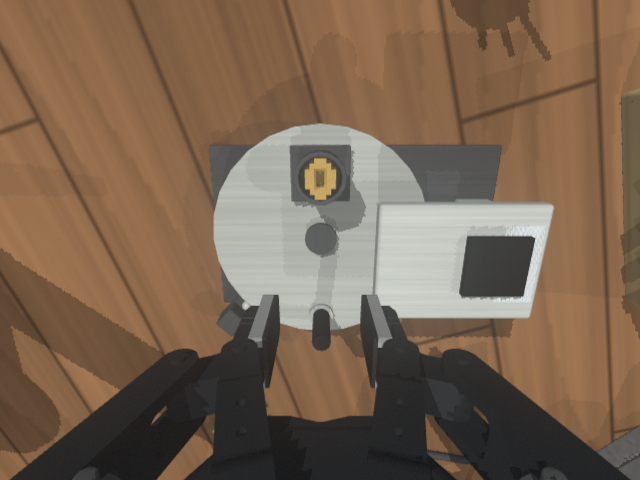

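```bash
cat > m.py <<'E'
from h import *
def rayf(uv,z,I):
    K,Rm,t=I['K'],I['R'],I['t']; uv=np.atleast_2d(uv).astype(float)
    d=(np.linalg.solve(K,np.c_[uv,np.ones(len(uv))].T)).T@Rm; o=-Rm.T@t
    return o+d*((z-o[2])/d[:,2])[:,None]
def lock(name):
    im=cv2.imread(f'pics/{name}.png');I=np.load(f'pics/{name}i.npz');P=np.load(f'pics/{name}P.npy')
    h=cv2.cvtColor(im,cv2.COLOR_BGR2HSV);z=P[...,2]
    m=((h[...,0]>15)&(h[...,0]<32)&(h[...,1]>120)&(h[...,2]>90)&(z>.07)&(z<.1)).astype(np.uint8)
    cs,_=cv2.findContours(m,0,1);c=max(cs,key=cv2.contourArea)
    (u,v),r=cv2.minEnclosingCircle(c);hull=cv2.convexHull(c)
    M=cv2.moments(hull);uv=(M['m10']/M['m00'],M['m01']/M['m00']);print('plug px',uv,r,'xy',rayf(uv,.085,I)[0],'area r mm',)
    # slot: dark pixels inside hull
    f=np.zeros_like(m);cv2.drawContours(f,[hull],-1,1,-1);s=f&(1-m)
    s=cv2.erode(f,np.ones((3,3)))&(1-m)
    n,l,st,ce=cv2.connectedComponentsWithStats(s)
    k=1+np.argmax(st[1:,4]);vv,uu=np.nonzero(l==k);q=rayf(np.c_[uu,vv],.085,I)[:,:2];c0=q.mean(0);w,V=np.linalg.eigh(np.cov((q-c0).T))
    print('slot n',st[k],'xy',c0,'angle',np.arctan2(V[1,1],V[0,1])%np.pi,'std mm',np.sqrt(w)*1000)
    # head
    mm=(abs(z-.115)<.003)&(im.min(2)>130);g=cv2.morphologyEx(mm.astype(np.uint8),cv2.MORPH_CLOSE,np.ones((15,15)))
    cs,_=cv2.findContours(g,0,1);c=max(cs,key=cv2.contourArea)[:,0];q=rayf(c,.115,I)[:,:2]
    rc=cv2.minAreaRect((q*1000).astype(np.float32));print('head',rc,cv2.boxPoints(rc).round(1).tolist())
    # hub
E
python3 -c "
from m import *
lock('w5')
im=cv2.imread('pics/w5.png');cv2.imwrite('pics/w5zz.png',cv2.resize(im[120:340,200:440],None,fx=2.7,fy=2.7,interpolation=0))
I=np.load('pics/w5i.npz');print(rayf([[320,238]],.045,I))"
```

```text
plug px (319.9421629021218, 178.0523613963039) 20.61562728881836 xy [ 0.5833724  -0.08390082  0.085     ] area r mm
slot n [314 169  11  20 169] xy [ 0.58251141 -0.08342724] angle 1.323340846397937 std mm [2.27110755 4.31375836]
head ((671.62744140625, -178.26856994628906), (97.96831512451172, 133.95433044433594), 73.12030029296875) [[593.2999877929688, -205.6999969482422], [721.5, -244.60000610351562], [749.9000244140625, -150.8000030517578], [621.7999877929688, -111.9000015258789]]
[[ 0.56453712 -0.14607467  0.045     ]]
```

View pics/w5zz.png

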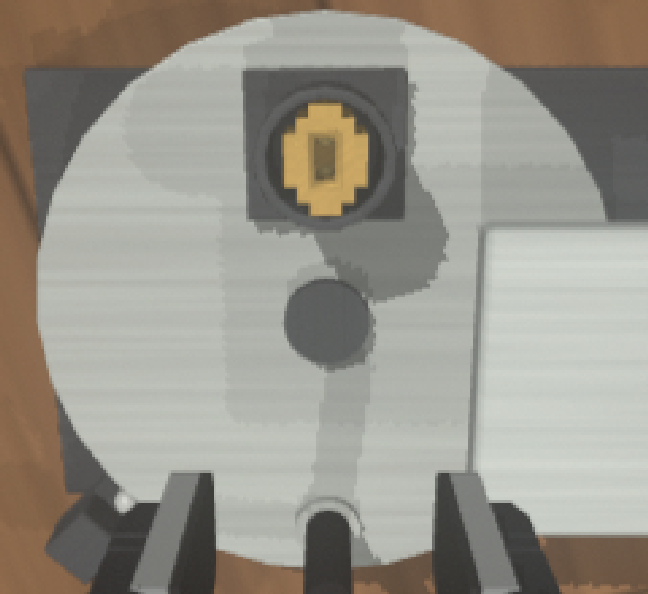

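The plug centre reads (0.5833, -0.084), against a predicted (0.5829, -0.0843). The lock bearing from the hub is 1.277 rad and the stand +y direction is 1.276 rad, so the table is in its detent. Next is the key.

```bash
python3 -c "
from h import *
print('mug',ray('scene',415,275,.05))
go(.525,.165,.21,.105)"
```

```text
mug [0.76014035 0.11873324 0.05      ]
at [ 0.5703 -0.125   0.2264] psi -0.2958 tool shift [ 0.2642 -0.1278  0.0165] turn -0.4008
```

Request:
move_arm(
  plan=[0.044,-0.0213,0,0,45,0.044,-0.0213,0,0,45,0.044,-0.0213,0,0,45,0.044,-0.0213,0,0,45,0.044,-0.0213,0,0,45,0.044,-0.0213,0.016,0,45,0,0,0,-0.133,45,0,0,0,-0.134,45,0,0,0,-0.134,45,0,0,0,0,45],
)

```text
clock: 8.78
tool_pos: [0.5255, 0.1646, 0.211]
tool_rot: [-0.0, 0.67, 0.743, -0.0]
force: [-0.1, -0.5, 0.6]
finger_gap: 0.0385
```

```bash
python3 -c "
from h import *
s=ctrl.sense();print(s['tool_pos'],s['qd'].round(3))
im,d=save('wrist','w6');np.save('pics/w6P.npy',cloud('wrist',d))
K,Rm,t=info('wrist');np.savez('pics/w6i.npz',K=K,R=Rm,t=t)"
```

```text
[0.52546407 0.16456567 0.21099357] [ 0.003 -0.002 -0.002 -0.     0.002  0.061]
```

View pics/w6.png

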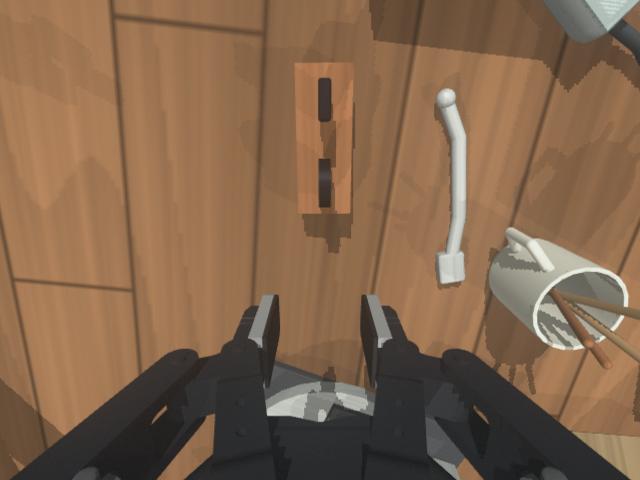

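The wrist view shows the block at (323,138), the rectangular bow at (325,99) and the round bow at (325,183). I'll measure the rectangular bow.

```bash
python3 -c "
from m import *
im=cv2.imread('pics/w6.png');I=np.load('pics/w6i.npz');P=np.load('pics/w6P.npy');z=P[...,2]
m=(im.sum(2)<170)&(z>.04)&(z<.09);m[:60]=0;m[225:]=0;m[:,:280]=0;m[:,370:]=0
n,l,st,ce=cv2.connectedComponentsWithStats(m.astype(np.uint8))
for i in range(1,n):
  if st[i,4]>50:
    k=l==i; print(st[i],ce[i],z[k].min(),z[k].max())
    t=k&(z>.072); vv,uu=np.nonzero(t); q=rayf(np.c_[uu,vv],.078,I)[:,:2]; rc=cv2.minAreaRect((q*1000).astype(np.float32)); print('top',t.sum(),q.mean(0),rc)
b=(abs(z-.036)<.004);b[:50]=0;b[225:]=0;b[:,:280]=0;b[:,370:]=0
vv,uu=np.nonzero(b);q=rayf(np.c_[uu,vv],.036,I)[:,:2];print('block',cv2.minAreaRect((q*1000).astype(np.float32)))
cv2.imwrite('pics/w6z.png',cv2.resize(im[50:225,270:380],None,fx=3.4,fy=3.4,interpolation=0))
"
```

```text
[319  79  12  43 427] [324.34192037 100.84543326] 0.0643241421850079 0.08003117784701862
top 425 [0.51872631 0.26628225] ((518.8156127929688, 267.0011291503906), (8.428354263305664, 28.548200607299805), 5.886655330657959)
[319 159  11  11 106] [324.4245283  163.66981132] 0.05726392998386762 0.07411413749086351
top 9 [0.52375746 0.21682246] ((524.1563720703125, 216.86318969726562), (7.211309909820557, 1.5723109245300293), 5.886924743652344)
[319 184  12  23 228] [324.61842105 195.34649123] 0.06675679403705953 0.07933558951184834
top 194 [0.52650854 0.19628589] ((526.3779296875, 196.3876495361328), (9.062873840332031, 15.661111831665039), 5.887001991271973)
block ((521.9758911132812, 234.59373474121094), (50.00340270996094, 129.5311279296875), 6.146686553955078)
```

View pics/w6z.png

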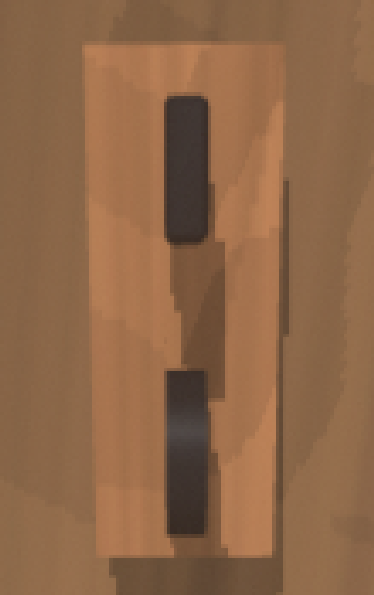

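The block measures 50 × 129.5 mm as it should. The key centre is (0.5187, 0.267), and the block model gives (0.5185, 0.2674). I'll approach.

```bash
python3 -c "
from h import *
go(.5187,.267,.13,.104)"
```

```text
at [0.5255 0.1647 0.2111] psi 0.1019 tool shift [0.1025 0.0037 0.081 ] turn -0.0021
```

Request:
move_arm(
  plan=[0.034,0.0012,0,-0.002,45,0.034,0.0012,0,0,45,0.0345,0.0012,0,0,45,0,0,0.04,0,45,0,0,0.041,0,45,0,0,0,0,45,0,0,0,0,45],
)

```text
clock: 9.7
tool_pos: [0.5189, 0.2678, 0.1317]
tool_rot: [0.001, 0.669, 0.744, 0.001]
force: [-0.0, -0.1, 1.2]
finger_gap: 0.0385
```

```bash
python3 -c "
from h import *
go(.5187,.267,.041,.104);save('wrist','w7')"
```

```text
at [0.5189 0.2678 0.1317] psi 0.1063 tool shift [-0.0008 -0.0005  0.0907] turn 0.0023
```

View pics/w7.png

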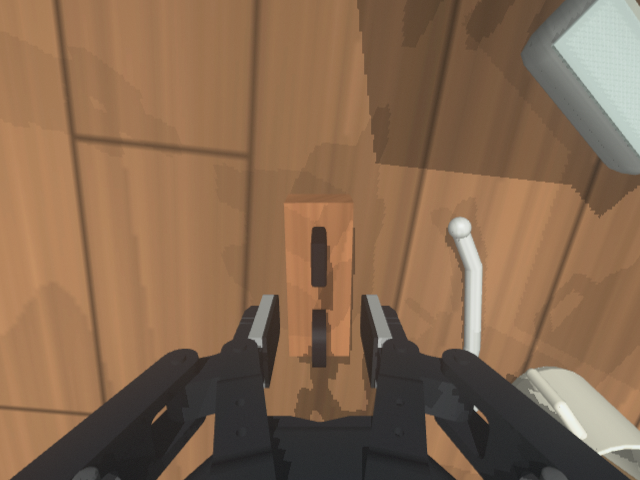

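Request:
move_arm(
  plan=[-0.0004,-0.0003,0.035,0,45,-0.0003,0,0.035,0,45,0,0,0.012,0,45,0,0,0.007,0,45,0,0,0,0,45],
)

```text
clock: 10.38
tool_pos: [0.5183, 0.2674, 0.0422]
tool_rot: [0.0, 0.668, 0.744, 0.001]
force: [0.5, 0.6, -0.1]
finger_gap: 0.0383
```

```bash
python3 -c "
from h import *
go(.5187,.267,.041,.104);save('wrist','w8');a,_=save('side','s8');cv2.imwrite('pics/s8z.png',cv2.resize(a[240:420,210:370,::-1],None,fx=3.3,fy=3.3))"
```

```text
at [0.5183 0.2674 0.0422] psi 0.1078 tool shift [-0.0004  0.0003  0.0012] turn 0.0038
```

View pics/w8.png

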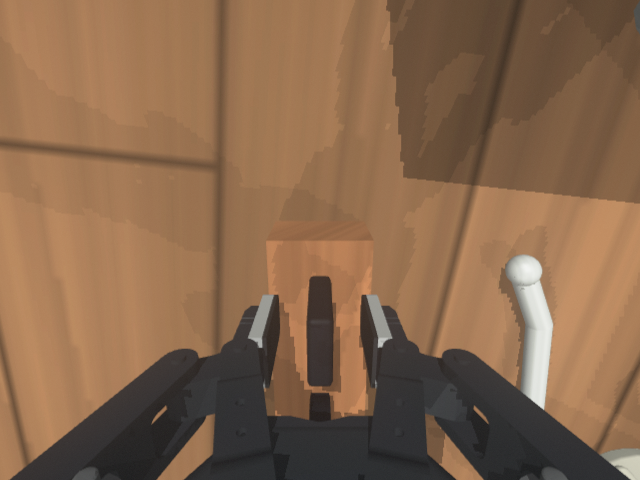

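View pics/s8z.png

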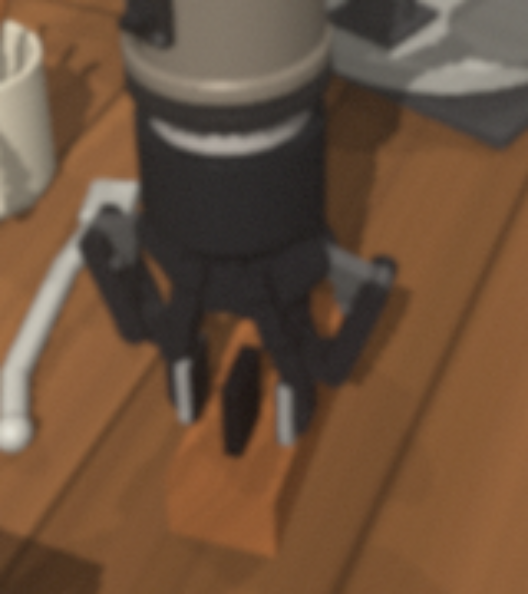

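The rectangular key stands centred between the pads at (319,330) in the wrist view. I'll close on it and lift gently.

Request:
move_arm(
  plan=[0,0,0,0,25,0,0,0,0,10,0,0,0,0,0,0,0,0,0,0,0,0,0,0,0,0,0,0,0,0],
)

```text
clock: 11.22
tool_pos: [0.5179, 0.2673, 0.042]
tool_rot: [0.0, 0.668, 0.744, 0.0]
force: [-1.6, 0.0, 4.8]
finger_gap: 0.0093
```

Request:
move_arm(
  plan=[0,0,-0.01,0,0,0,0,-0.015,0,0,0,0,-0.02,0,0,0,0,-0.03,0,0,0,0,-0.04,0,0,0,0,-0.035,0,0,0,0,0,0,0,0,0,0,0,0],
)

```text
clock: 12.22
tool_pos: [0.517, 0.267, 0.191]
tool_rot: [-0.0, 0.668, 0.744, -0.0]
force: [-0.0, -0.5, -0.7]
finger_gap: 0.0095
```

```bash
python3 -c "
from h import *
go(.583,-.084,.19,-.2945);save('wrist','w9');a,_=save('side','s9');cv2.imwrite('pics/s9z.png',cv2.resize(a[200:420,210:370,::-1],None,fx=2.7,fy=2.7))
s=ctrl.sense();print(s['force'],s['finger_gap'],s['joint_positions'])"
```

```text
at [0.517 0.267 0.191] psi 0.108 tool shift [-0.356   0.0277  0.0011] turn 0.4025
[ 0.60226674  0.31930079 -0.57705542] 0.00906022591952469 [ 3.44983742e-01  4.80580938e-01  1.42372948e+00 -8.96726304e-05
  1.23997357e+00  2.36976278e-01]
```

View pics/w9.png

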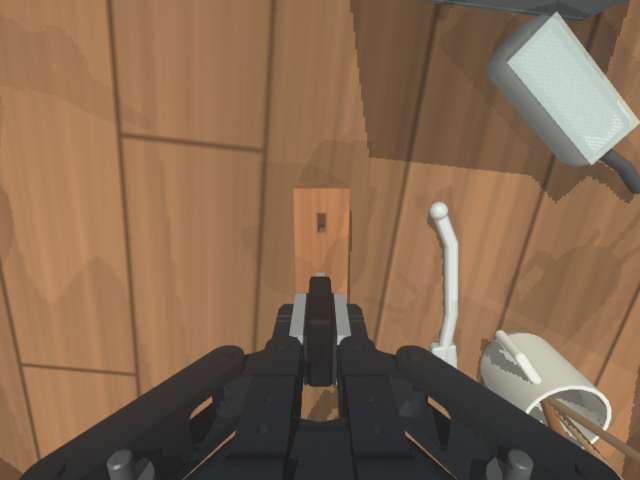

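View pics/s9z.png

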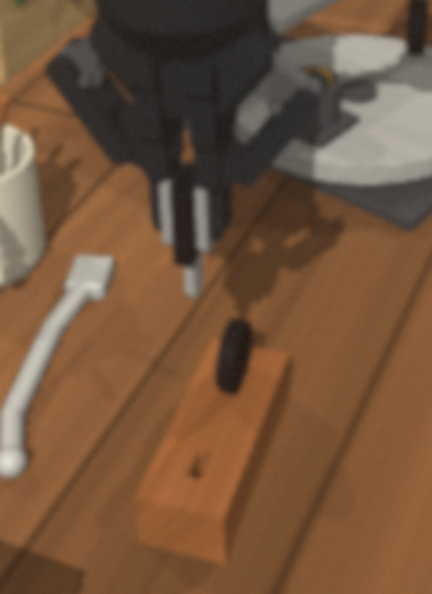

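The key is out and hanging straight: bow at (319,330) in the pads, blade visible below in the side view. The round key is still in the block. I'll carry it to the lock.

Request:
move_arm(
  plan=[-0.03,0.0035,0,0,0,-0.0475,0.0035,0,0,0,-0.0475,0.0035,0,0,0,-0.0475,0.0035,0,0,0,-0.0475,0.0035,0,0,0,-0.0475,0.0035,0,0,0,-0.0475,0.0035,0,0.13,0,-0.018,0.001,0,0.136,0,0,0,0,0.136,0,0,0,0,0,0],
)

```text
clock: 13.58
tool_pos: [0.576, -0.0616, 0.1901]
tool_rot: [-0.001, 0.803, 0.596, -0.001]
force: [0.4, 0.3, -1.6]
finger_gap: 0.0094
```

```bash
python3 -c "
from h import *
go(.583,-.084,.13,-.2945)"
```

```text
at [ 0.576  -0.0616  0.1901] psi -0.2935 tool shift [-0.0194  0.0133  0.0601] turn 0.001
```

Request:
move_arm(
  plan=[-0.0194,0.0133,0,0.001,0,0,0,0.02,0,0,0,0,0.02,0,0,0,0,0.015,0,0,0,0,0,0,0,0,0,0,0,0],
)

```text
clock: 14.32
tool_pos: [0.5842, -0.0841, 0.1369]
tool_rot: [0.001, 0.803, 0.596, 0.0]
force: [-0.0, -0.5, -0.2]
finger_gap: 0.0093
```

```bash
python3 -c "
from h import *
go(.583,-.084,.13,-.2945);im,d=save('wrist','w10');a,_=save('side','s10');b,_=save('scene','c10')
np.save('pics/w10P.npy',cloud('wrist',d))
cv2.imwrite('pics/s10z.png',np.hstack([cv2.resize(a[140:280,250:410,::-1],(480,420)),cv2.resize(b[200:320,240:330,::-1],(315,420))]))
cv2.imwrite('pics/w10z.png',cv2.resize(im[200:420,230:410,::-1],None,fx=2.7,fy=2.7))"
```

```text
at [ 0.5842 -0.0841  0.1369] psi -0.2945 tool shift [-0.0003 -0.0012  0.0069] turn -0.0
```

View pics/w10z.png

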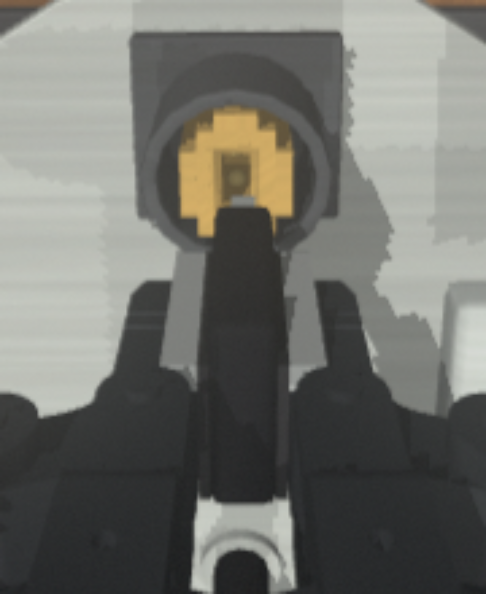

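View pics/s10z.png

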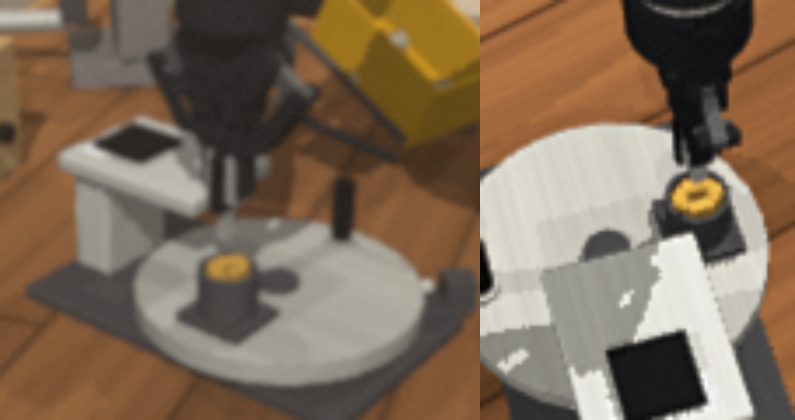

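In the wrist zoom the slot sits about 2.5 px (1.3 mm) left of the blade, which matches the computed -1.2 mm in tool y. I'll correct this and descend slowly.

Request:
move_arm(
  plan=[-0.0003,-0.0013,0,0,0,0,0,0.007,0,0,0,0,0.006,0,0,0,0,0.004,0,0,0,0,0.003,0,0,0,0,0.002,0,0,0,0,0,0,0],
)

```text
clock: 15.35
tool_pos: [0.5823, -0.0837, 0.1142]
tool_rot: [-0.0, 0.803, 0.595, -0.0]
force: [0.6, 0.0, -0.7]
finger_gap: 0.0093
```

```bash
python3 -c "
from h import *
go(.583,-.084,.09,-.2945);im,d=save('wrist','w11');print(ctrl.sense()['force'],ctrl.sense()['wrist_torque'])
a,_=save('side','s11');b,_=save('scene','c11')
cv2.imwrite('pics/w11z.png',np.hstack([cv2.resize(im[200:420,230:410,::-1],(400,490)),cv2.resize(b[220:300,260:325,::-1],(398,490))]))"
```

```text
at [ 0.5823 -0.0837  0.1142] psi -0.295 tool shift [-0.0001  0.0008  0.0242] turn -0.0005
[-0.41910316  0.60870818  0.49986644] [ 0.02543593 -0.01501653  0.00874758]
```

View pics/w11z.png

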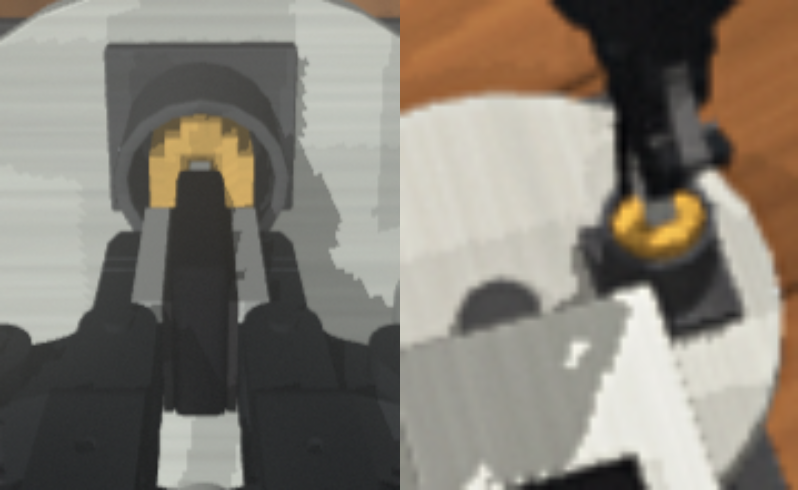

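The blade tip is in the slot with no contact force. I'll push on, watching for the first pin at TCP z ≈ 0.109.

Request:
move_arm(
  plan=[0,0,0.002,0,0,0,0,0.002,0,0,0,0,0.002,0,0,0,0,0.002,0,0,0,0,0,0,0],
)

```text
clock: 16.12
tool_pos: [0.5823, -0.0849, 0.1064]
tool_rot: [0.001, 0.803, 0.595, -0.001]
force: [-0.6, -5.8, 1.4]
finger_gap: 0.0092
```

```bash
python3 -c "
from h import *
go(.583,-.084,.09,-.2945);print(ctrl.sense()['force'],ctrl.sense()['wrist_torque'])"
```

```text
at [ 0.5823 -0.0849  0.1064] psi -0.295 tool shift [0.0011 0.0004 0.0164] turn -0.0005
[-0.61381749 -5.78993638  1.40711492] [-1.09527784e+00  3.43503487e-01  1.00710580e-03]
```

Request:
move_arm(
  plan=[0.001,0,0.001,0,0,0,0,0.001,0,0,-0.001,0,0.001,0,0,0,0,0,0,0],
)

```text
clock: 16.62
tool_pos: [0.5821, -0.0846, 0.103]
tool_rot: [0.0, 0.803, 0.595, -0.001]
force: [-0.6, -5.9, 0.5]
finger_gap: 0.0092
```

```bash
python3 -c "
from h import *
go(.583,-.084,.09,-.2945);print(ctrl.sense()['force'],ctrl.sense()['wrist_torque'])"
```

```text
at [ 0.5821 -0.0846  0.103 ] psi -0.2952 tool shift [0.0008 0.0007 0.013 ] turn -0.0007
[-0.58954501 -5.91543598  0.51875685] [-1.11426599  0.19459382  0.01086205]
```

Request:
move_arm(
  plan=[-0.0006,0,0.001,0,0,0,0,0.001,0,0,0,0,0.001,0,0,0,0,0.001,0,0,0,0,0,0,0],
)

```text
clock: 17.25
tool_pos: [0.5825, -0.0841, 0.0995]
tool_rot: [0.0, 0.803, 0.596, 0.0]
force: [0.6, -2.4, 2.7]
finger_gap: 0.0091
```

```bash
python3 -c "
from h import *
go(.583,-.084,.09,-.2945);print(ctrl.sense()['force'],ctrl.sense()['wrist_torque'])"
```

```text
at [ 0.5825 -0.0841  0.0995] psi -0.295 tool shift [0.0002 0.0004 0.0095] turn -0.0005
[ 0.57338983 -2.43487972  2.73159118] [-0.60882459  0.01976868 -0.01225304]
```

Going well: force is low and the tip should be about 19.5 mm deep. I'll continue with a small wiggle.

Request:
move_arm(
  plan=[0,0,0.0015,0,0,0.001,0,0.001,0,0,-0.001,0,0.001,0,0,-0.001,0,0.001,0,0,0.001,0,0,0,0,0,0,0,0,0],
)

```text
clock: 18.0
tool_pos: [0.582, -0.0838, 0.0943]
tool_rot: [-0.0, 0.803, 0.596, -0.0]
force: [1.2, 2.6, -1.2]
finger_gap: 0.0092
```

```bash
python3 -c "
from h import *
go(.583,-.084,.09,-.2945);print(ctrl.sense()['force'],ctrl.sense()['wrist_torque'])
im,_=save('wrist','w12');cv2.imwrite('pics/w12z.png',cv2.resize(im[200:420,230:410,::-1],None,fx=2.7,fy=2.7))"
```

```text
at [ 0.582  -0.0838  0.0943] psi -0.2948 tool shift [0.0001 0.001  0.0043] turn -0.0003
[ 1.18466501  2.57023913 -1.24915556] [ 0.40088876 -0.32012876  0.01830325]
```

View pics/w12z.png

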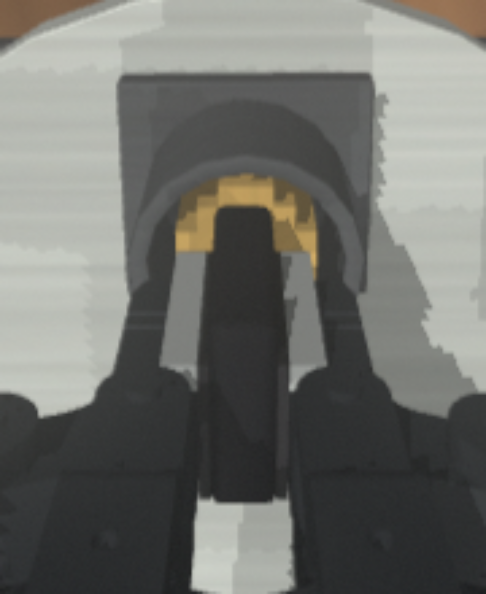

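The bow is at the same rows between the pads as before (207 to 500 in the zoom), so it hasn't slipped. About 3 to 4 mm remains to the shoulder.

Request:
move_arm(
  plan=[0,0,0.0015,0,0,0,0,0.0015,0,0,0,0,0.001,0,0,0,0,0.001,0,0,0,0,0,0,0,0,0,0,0,0],
)

```text
clock: 18.8
tool_pos: [0.5824, -0.0841, 0.0909]
tool_rot: [0.0, 0.803, 0.596, 0.0]
force: [-1.4, 4.2, 8.3]
finger_gap: 0.0095
```

```bash
python3 -c "
from h import *
go(.583,-.084,.09,-.2945);print(ctrl.sense()['force'],ctrl.sense()['wrist_torque'])"
```

```text
at [ 0.5824 -0.0841  0.0909] psi -0.295 tool shift [0.0003 0.0005 0.0009] turn -0.0005
[-1.4241034   4.17695088  8.29788178] [ 0.81605864  0.10355318 -0.02147166]
```

Request:
move_arm(
  plan=[0,0,0.001,0,0,0,0,0,0,0,0,0,0,0,0],
)

```text
clock: 19.18
tool_pos: [0.5828, -0.0842, 0.0908]
tool_rot: [0.001, 0.803, 0.596, 0.001]
force: [-2.6, 4.0, 13.5]
finger_gap: 0.0093
```

```bash
python3 -c "
from h import *
go(.583,-.084,.09,-.2945);print(ctrl.sense()['force'],ctrl.sense()['wrist_torque'])
im,_=save('wrist','w13');a,_=save('side','s13');b,_=save('scene','c13')
cv2.imwrite('pics/w13z.png',np.hstack([cv2.resize(im[200:420,230:410,::-1],(330,400)),cv2.resize(a[190:260,290:360,::-1],(400,400))]))"
```

```text
at [ 0.5828 -0.0842  0.0908] psi -0.295 tool shift [0.0003 0.0001 0.0008] turn -0.0005
[-2.57196132  3.9544074  13.46354528] [ 0.88912739  0.32554595 -0.03680085]
```

View pics/w13z.png

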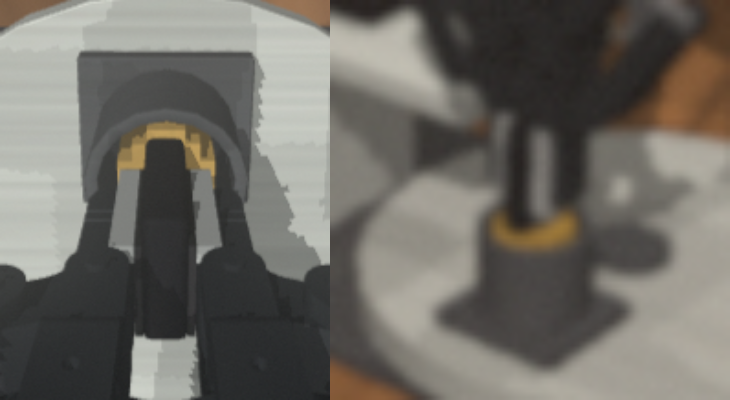

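The shoulder is on the plug: TCP z reached the expected 0.091 and an extra 1 mm of command only raised the force. I'll ease off slightly and turn clockwise (+ about tool z).

Request:
move_arm(
  plan=[0,0,-0.001,0.08,0,0,0,0,0.12,0,0,0,0,0.12,0,0,0,0,0.12,0,0,0,0,0.12,0,0,0,0,0,0],
)

```text
clock: 20.08
tool_pos: [0.5829, -0.0842, 0.0909]
tool_rot: [0.001, 0.937, 0.35, 0.001]
force: [0.5, 3.8, 7.0]
finger_gap: 0.0092
```

```bash
python3 -c "
from h import *
go(.583,-.084,.09,-.2945-1.7);print(ctrl.sense()['force'],ctrl.sense()['wrist_torque'])"
```

```text
at [ 0.5829 -0.0842  0.0909] psi -0.8563 tool shift [ 0.0002 -0.0001  0.0009] turn 1.1382
[0.49999311 3.79262746 6.98894019] [ 0.82104481 -0.12591359  0.02784221]
```

Request:
move_arm(
  plan=[0,0,0,0.12,0,0,0,0,0.12,0,0,0,0,0.12,0,0,0,0,0.12,0,0,0,0,0.12,0,0,0,0,0.12,0,0,0,0,0.12,0,0,0,0,0,0],
)

```text
clock: 21.08
tool_pos: [0.5828, -0.0838, 0.0909]
tool_rot: [-0.0, 0.998, -0.063, 0.001]
force: [1.6, 5.9, 8.3]
finger_gap: 0.0092
```

```bash
python3 -c "
from h import *
go(.583,-.084,.09,-.2945-1.7);print(ctrl.sense()['force'],ctrl.sense()['wrist_torque'],ctrl.sense()['joint_positions'])
im,_=save('wrist','w14');a,_=save('side','s14');b,_=save('scene','c14')
cv2.imwrite('pics/c14z.png',np.hstack([cv2.resize(b[210:350,205:335,::-1],(390,420)),cv2.resize(a[170:290,270:410,::-1],(410,420))]))"
```

```text
at [ 0.5828 -0.0838  0.0909] psi -1.6961 tool shift [0.0002 0.0001 0.0009] turn 0.2984
[1.61106168 5.89982987 8.29086361] [ 1.06217749 -0.1377967   0.08277902] [-2.73415522e-01  5.94862781e-01  1.52494771e+00  9.50121584e-04
  1.01985064e+00  1.42222233e+00]
```

View pics/w14.png

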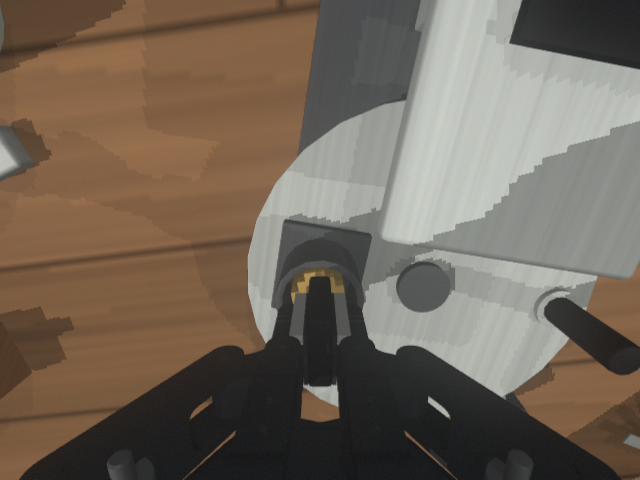

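View pics/c14z.png

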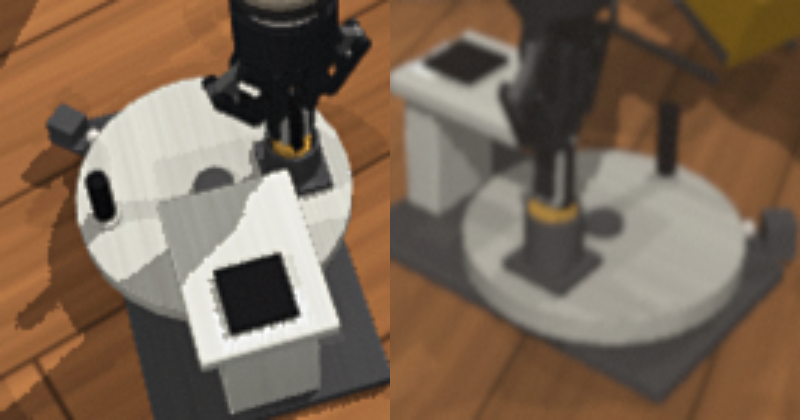

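The key has turned 1.40 rad, with spring torque at 0.083 N m. The table is unmoved and the post is still at the same place. I'll continue to the stop.

Request:
move_arm(
  plan=[0,0,0,0.1,0,0,0,0,0.1,0,0,0,0,0.08,0,0,0,0,0,0,0,0,0,0,0],
)

```text
clock: 21.85
tool_pos: [0.5829, -0.0837, 0.0909]
tool_rot: [-0.0, 0.98, -0.201, 0.001]
force: [0.4, 6.3, 7.5]
finger_gap: 0.0095
```

```bash
python3 -c "
from h import *
go(.583,-.084,.09,-.2945-1.7);print(ctrl.sense()['force'],ctrl.sense()['wrist_torque'])"
```

```text
at [ 0.5829 -0.0837  0.0909] psi -1.9749 tool shift [0.0002 0.0002 0.0009] turn 0.0196
[0.4403519  6.28352219 7.48033591] [ 1.09408793 -0.17982822  0.0916177 ]
```

Request:
move_arm(
  plan=[0,0,0,0.04,0,0,0,0,0,0,0,0,0,0,0],
)

```text
clock: 22.22
tool_pos: [0.5829, -0.0837, 0.0909]
tool_rot: [-0.0, 0.975, -0.22, 0.001]
force: [1.3, 6.0, 7.4]
finger_gap: 0.0092
```

```bash
python3 -c "
from h import *
go(.583,-.084,.09,-.2945-1.7);print(ctrl.sense()['force'],ctrl.sense()['wrist_torque'])"
```

```text
at [ 0.5829 -0.0837  0.0909] psi -2.0148 tool shift [0.0002 0.0002 0.0009] turn -0.0203
[1.2593732  6.02408349 7.35540805] [ 1.16502535 -0.17836033  0.1135558 ]
```

Request:
move_arm(
  plan=[0,0,0,0.04,0,0,0,0,0,0,0,0,0,0,0],
)

```text
clock: 22.6
tool_pos: [0.5829, -0.0836, 0.0909]
tool_rot: [-0.001, 0.971, -0.24, 0.001]
force: [1.3, 6.6, 7.8]
finger_gap: 0.0092
```

```bash
python3 -c "
from h import *
go(.583,-.084,.09,-.2945-1.7);print(ctrl.sense()['force'],ctrl.sense()['wrist_torque'])"
```

```text
at [ 0.5829 -0.0836  0.0909] psi -2.0548 tool shift [0.0002 0.0003 0.0009] turn -0.0603
[1.29693037 6.61217733 7.78314772] [ 1.23451246 -0.17494009  0.16968483]
```

Torque rose from 0.114 to 0.170 N m over 0.04 rad. That is far steeper than the spring, so this is the stop. I'll add one small increment for margin and then check.

Request:
move_arm(
  plan=[0,0,0,0.04,0,0,0,0,0,0,0,0,0,0,0,0,0,0,0,0],
)

```text
clock: 23.1
tool_pos: [0.583, -0.0836, 0.0909]
tool_rot: [-0.001, 0.966, -0.259, 0.001]
force: [0.1, 7.2, 7.5]
finger_gap: 0.009
```

```bash
python3 -c "
from h import *
go(.583,-.084,.09,-.2945-1.7);print(ctrl.sense()['force'],ctrl.sense()['wrist_torque'])
im,_=save('wrist','w15');a,_=save('side','s15');b,_=save('scene','c15')
cv2.imwrite('pics/c15z.png',np.hstack([cv2.resize(b[210:350,205:335,::-1],(390,420)),cv2.resize(a[170:290,270:410,::-1],(410,420))]))"
```

```text
at [ 0.583  -0.0836  0.0909] psi -2.0945 tool shift [0.0002 0.0003 0.0009] turn -0.1
[0.08746983 7.17227373 7.50076705] [ 1.19679087 -0.2101261   0.21513287]
```

View pics/w15.png

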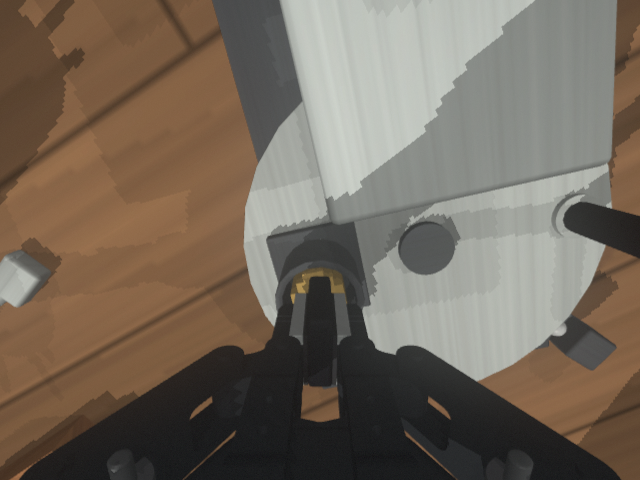

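View pics/c15z.png

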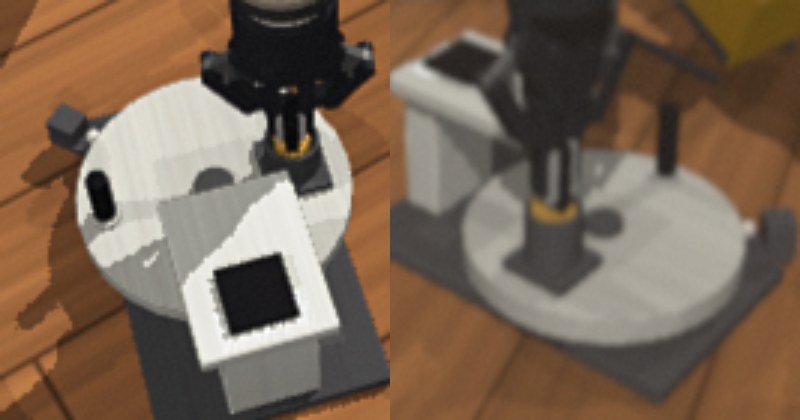

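View pics/c15.png

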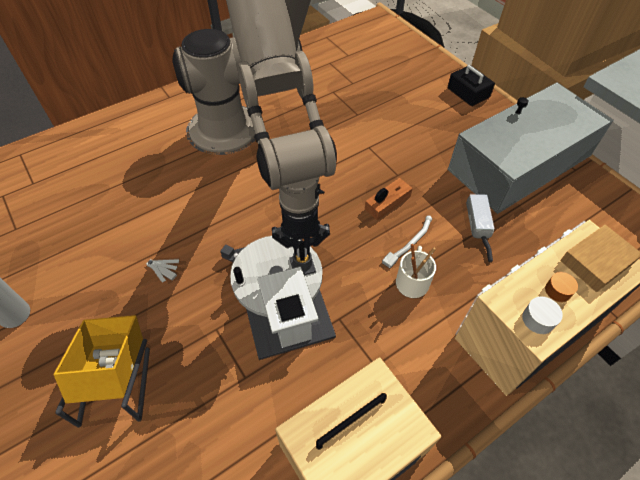

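The views show the table unmoved, with the post at the same pixel as right after the detent. The key is down on the plug, the round key is in the block, and the bystanders are in place. The holding torque of 0.215 N m is well above the spring's 0.1 N m. I'll hand in.

```bash
python3 -c "
from h import *
print(ctrl.hand_in());s=ctrl.sense();print(s['clock'],s['force'],s['wrist_torque'],s['finger_gap'],yaw())"
```

```text
the job is handed in; nothing more can be done
None
the job is handed in; nothing more can be done
```

The job is done and handed in at about 23 s of robot time. The rectangular key is fully home in the lock, turned to the stop, and still gripped with the arm holding it there.

- **Turntable:** I turned it by its post into the detent and let go. Afterwards the lock's bearing from the hub was 1.277 rad, against 1.276 rad for the stand's +y. The post had not moved in the final pictures.
- **Key:** I took it from the block and wiggled it past the pins. It went home at a tool height of 0.091 m, as expected, and 1 mm more push only raised the force, from 8 to 13.5 N.
- **Turn:** the key turned about 1.80 rad clockwise. Near the end, torque rose much faster than the spring could explain, reaching 0.215 N m against the spring's 0.1 N m. That is how I know it is at the stop.
- **Rest of the bench:** the last pictures show the round-bow key in the block and the other items where they were.

**Not confirmed directly:**
- The plug's own angle was hidden under the gripper, so the stop is judged from torque only.
- The 1.80 rad includes some give in the arm and grip beyond the expected 1.7 rad.
- A steady side push of about 7 N was left on the lock at the end.
- I got no readings after handing in, because the rig no longer answered.

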